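# Cover the clean jars, then crack the stuck jar lid and hold it ajar

## Task

The dry jar's old seal sheds crumbs, so first close the carton of clean jars beside it: fold the short flap down flat, then the long flap down flat over it. Then pull the dry jar's stuck lid straight up by its knob until it breaks free, without flinging it up, and finish still holding it, level and still over the mouth, about 3 cm above the rim, clear of the jar. Do not let go at the end, and leave the flask, the amber jar and the low tin standing near by as they are.

Things in the scene. Friction and masses are not known exactly. Their poses are not given: they have to be found in the camera images.
- carton: Open brown cardboard carton, 150 (x) x 150 (y) x 115 mm high, fixed to the worktop, with a jar and a tin inside that stand below the rim. Origin: centre of its underside; its x axis points away from the robot (yaw within 0.3 rad), y to the left. Two flaps are hinged on its left and right rims; the front and back rims have none.
- short_flap (a joint): Short cardboard flap (146 mm wide, 75 mm from hinge to free edge, 4 mm thick), hinged on the carton's left rim: hinge line along the carton's x at y = +75 mm, z = 115 mm in its frame. Angle in rad: 0 = down flat over the opening, 1.57 = upright, more = leaning outward; starts at 1.45 to 1.85. A stiff crease: it stays where it is left, under 1 N at the free edge moves it; it stops at 0.
- short_flap_edge (a point): Middle of the short flap's free edge.
- long_flap (a joint): Long cardboard flap (146 mm wide, 125 mm from hinge to free edge, 4 mm thick), hinged on the carton's right rim: hinge line along the carton's x at y = -75 mm, z = 120 mm in its frame, 5 mm higher than the other so that it closes over the short one. Angle and behaviour as the short flap; starts at 1.45 to 1.85.
- long_flap_edge (a point): Middle of the long flap's free edge.
- dry_jar: White round dry-storage jar (desiccator), 136 mm across, 100 mm high, fixed to the worktop, closed by a grey metal lid. Origin: centre of its underside, z up. Its rim is 100 mm above the worktop; just inside the mouth a sprung black rubber gasket grips the lid's plug.
- dry_lid: The jar's loose lid, 0.2 to 0.45 kg: a flat grey metal disc 130 mm across, 10 mm thick, with a plug 26 mm deep (98 mm across at its widest) below it and a black knob on top. Origin: centre of the disc's underside (z = 100 mm when shut). Its seal sticks: pulled straight up it resists with about 8 to 18 N in the first 9 mm of lift, then breaks free; clear of the gasket from 23 mm up.
- knob (a point): Point on the axis of the lid's knob, 36 mm above the disc's underside: where to pinch it from above, from any side. The knob is an upright cylinder 28 mm across, its top 54 mm above the disc's underside (154 mm above the worktop with the lid shut). Let go, the lid drops back on to the gasket.
- milk_flask: Bystander: small clear glass flask, 60 mm wide, 132 mm tall, standing loose on the worktop. Origin: centre of its underside.
- amber_jar: Bystander: brown glass jar with a screw cap, 66 mm wide, 138 mm tall, standing loose. Origin: centre of its underside.
- low_tin: Bystander: low open tin, 88 mm wide, 58 mm tall, standing loose. Origin: centre of its underside.

How it is judged (in metres and radians):
On the way, in this order (a step that is already met when the one before it is completed fails the run):
1. the short flap is folded down while the long flap is still up and the lid is seated (value of joint short_flap below 0.15 rad and value of joint long_flap above 0.5 rad and z of dry_lid in the frame of dry_jar below 0.104 m), for 0.2 s.
2. the long flap is folded down over it, the lid still seated (value of joint each of short_flap, long_flap below 0.15 rad and z of dry_lid in the frame of dry_jar below 0.104 m), for 0.2 s.
3. the lid is pulled free of its seal by the fingers (value of joint each of short_flap, long_flap below 0.15 rad and z of dry_lid in the frame of dry_jar above 0.114 m and contact force between the fingers and dry_lid above 0.5 N), for 0.2 s.
At the end, for the whole second after the job is handed in: Both carton flaps are down (within 0.15 rad of flat) and the fingers alone hold the lid still and level (within 0.2 rad) over the jar (within 30 mm of its axis), its underside 20 to 48 mm above the jar's rim, touching neither the jar nor its gasket (clear from 23 mm up) (value of joint each of short_flap, long_flap below 0.15 rad and z of dry_lid in the frame of dry_jar between 0.12 and 0.148 m and horizontal distance between dry_lid and dry_jar below 0.03 m and angle between dry_lid's own z axis and vertical below 0.2 rad and linear speed of dry_lid below 0.03 m/s and contact force between the fingers and dry_lid above 0.5 N and contact force between dry_jar and dry_lid below 0.2 N and contact force between each of milk_flask, amber_jar, low_tin and dry_lid below 0.1 N); the arm keeps its last pose, push and grip.
It fails at once if the lid is flung up (over 75 mm above the rim) (z of dry_lid in the frame of dry_jar above 0.175 m).
It fails at once if the lid is pulled out while a carton flap is still up (z of dry_lid in the frame of dry_jar above 0.112 m and value of joint any of short_flap, long_flap above 0.3 rad).
It fails at once if the flask is moved over 30 mm or tipped (distance of milk_flask from where it was at the start of the episode above 0.03 m or angle between milk_flask's own z axis and vertical above 0.4 rad).
It fails at once if the amber jar is moved over 30 mm or tipped (distance of amber_jar from where it was at the start of the episode above 0.03 m or angle between amber_jar's own z axis and vertical above 0.4 rad).
It fails at once if the low tin is moved over 30 mm or tipped (distance of low_tin from where it was at the start of the episode above 0.03 m or angle between low_tin's own z axis and vertical above 0.4 rad).
It also fails if it takes over 54 s, if anything falls off the work surface, if the arm or the gripper's body presses on something with over 40 N, if the wrist force passes 120 N, or if a joint passes its speed limit or range.

## Robot

A 6-joint arm with a two-finger parallel gripper is mounted at the origin on a cart in front of the work surface, level with it; the furniture and walls round the work are solid. World frame = base frame: x ahead of the robot, y to its left, z up, the work surface at z = 0. Lengths are in m, angles in degrees, forces in N, time in s.
With the tool pointing down it reaches from about 0.3 to 0.75 m from the base axis. Payload 8.5 kg.
Tool frame: the origin (TCP) lies midway between the tips of the shut fingers; the grasp point (between the pads) lies 19 mm behind it; z points along the fingers, y is the line along which they close (so a half turn about z gives the same grasp; the last joint's range is limited). The gripper opens to 85 mm and grips with 20 to 120 N. Pads are 22 mm wide; open, the fingers measure 114 mm over their backs; the gripper's body (76 mm by 85 mm) begins 54 mm behind the grasp point. The pads swing forward as they close: fully open they stand 13 mm farther back than shut.
Start: joints at [-80.46, 21.807, 74.336, -0, 83.858, -12.336], TCP at [0.205, -0.51, 0.231] pointing down, gripper open.
Joint ranges: [-178.18, 178.18], [-50.72, 133.34], [12.68, 142.11], [-81.47, 261.47], [9.98, 163.14], [-165.26, 165.26]. Speed limits (degrees/s): [136.94, 136.94, 180, 180, 180, 180].

## Interface

Orientations are given as a 3x3 rotation matrix whose columns are the frame's x, y, z axes.
In Python, from rig import monitor, optics, close_job, models gives the robot as it stands.
- The arm moves only by the tool step_arm, never from a script. Its arguments are lists of equal length, an entry for each row: "fingers": the closure, from -1 (fully open) to 1 (shut); "travel": the shift along the tool's x, y, z scaled (see below), a list of three; "twist": the turn about the tool's z scaled (see below). In form: {"fingers": [fingers, ...], "travel": [[tx, ty, tz], ...], "twist": [twist, ...]}. A call has 1 to 10 rows; each row shifts and turns the commanded pose from where the row before left it, along the tool's axes as they then stand; what a row does not reach is not made up. The controller multiplies each number of a shift by 100 mm and each number of a turn by pi rad. A row lasts 1/8 s, in which the tool goes at most 62.5 mm and 10.7 degrees, less where a joint would pass 70% of its speed; a pose out of reach is approached as far as the arm can. A call with a number of a shift or a turn outside -1 to 1 is refused whole. A call with a gripper value outside its range is refused whole. The fingers move at their own pace and stop on an object; "force" is the grip in N (left out, the last holds). Time passes only in rows, so rows that do not move let the fingers close. It gives the time, the measured TCP pose, the force, the opening and the grip force at its end, in the units of the state.
- monitor.observe(): the state, without advancing time (a new reading comes with each control period).
- optics.get_image(name): name is "scene" or "side" or "wrist"; returns (picture, depth): 384x512x3 uint8, blue, green, red; 384x512 float32, m along the optical axis (not along the pixel's ray), 0 where there is no reading.
- optics.get_calibration(name): a dict with "vertical_fov" (degrees; the focal length in pixels is half the picture's height over the tangent of half this angle, whatever the lens; pixels are square), "cx", "cy" (the principal point, pixels), "world_from_camera" (4x4, takes a point from camera to world coordinates). Camera axes: x right, y up, looking along -z (the intrinsics and any distortion apply to the point x, -y, -z); pixel columns grow to the right and rows downward; lengths in m; the calibration is good to about 2 mm. A picture is of the moment at which its call begins: read the wrist's pose just before it. get_calibration takes no time and is no camera call; for the wrist camera it gives the pose at the moment of the call.
- close_job(): hands the job in; it is judged then, once.
Trained networks look in the newest picture that a camera, given by its name, has taken for a name from the list of things; names that differ only in an ending like _2 or _b are one class to them, and where a whole thing is asked for, a point or a joint stands for the part that bears it (a point fixed in the world has none). Each returns a list of dicts, best first, with "confidence" (0 to 1); they miss things now and then, are a little off and sometimes report something else, mostly with a low value. They report only what shows in the picture. A call takes as long as a camera call.
- models.trace(camera, query): "mask" (384x512 bool, what is visible of it) and "point" ([column, row] in pixels, amid what is visible of it).
- models.landmark_of(camera, query): "point" ([column, row] in pixels: a listed point, or the origin of a listed thing).
The state is a dict: "time_s": time; "q": joint angles; "qvel": joint speeds; "joint_efforts": joint torques, N m; "position": TCP position; "tool_rot": TCP orientation; "ft_force": force on the tool from outside, world axes, zero at the start; "wrist_torque": the same for the moment, N m; "grip_width": finger opening in m; "gripper_force": force on a finger pad.
Only numpy, scipy, OpenCV 4.12 (cv2) and the standard library are available. Lean on these libraries where they do the work, as an engineer would, in place of code of your own. Each camera call takes 0.05 s, during which the arm holds its last target. There are 200 camera calls.

## Working session

There is one attempt and no reset: what is moved stays moved. The work goes in short steps, Python scripts to look and compute and a tool call to move; the robot and the scene stay as the last step left them, time stands still between calls to the robot, and variables do not carry over. Pictures are saved under pics/ and viewed, at most 10 in all, crops included, and the job is handed in when it is done.

Besides the shell and the picture viewer there is one more tool, called by a JSON object that holds its "name" and its "arguments", one argument or row to a line. step_arm: Moves the arm, as the interface text tells. Its arguments: {"type":"object","properties":{"fingers":{"type":"array","items":{"type":"number"}},"travel":{"type":"array","items":{"type":"array","items":{"type":"number"}}},"twist":{"type":"array","items":{"type":"number"}},"force":{"type":"number"}},"required":["fingers","travel","twist"]}

```bash
mkdir -p pics; cat > h.py <<'E'
import numpy as np, cv2
from rig import monitor, optics, close_job, models
def cal(n):
    c=optics.get_calibration(n); return c
def cloud(n,d,c):
    f=192/np.tan(np.radians(c["vertical_fov"]/2)); v,u=np.mgrid[0:384,0:512]
    P=np.stack([(u-c["cx"])/f*d,-(v-c["cy"])/f*d,-d],-1); T=np.array(c["world_from_camera"])
    return P@T[:3,:3].T+T[:3,3]
def look(n):
    im,d=optics.get_image(n); c=cal(n); return im,d,cloud(n,d,c),c
E
cat > a.py <<'E'
from h import *
s=monitor.observe(); print(s["time_s"],s["position"],np.round(s["tool_rot"],3).tolist())
ims=[]
for n in ["scene","side"]:
    im,d,P,c=look(n); ims.append(im); print(n,{k:v for k,v in c.items() if k!="world_from_camera"},np.round(c["world_from_camera"],3).tolist())
    np.save(n+".npy",P)
    for q in ["carton","short_flap","long_flap","dry_jar","dry_lid","knob","milk_flask","amber_jar","low_tin"]:
        r=models.trace(n,q)
        if not r: print(q,"none"); continue
        m=r[0]["mask"]&(d>0); p=P[m]
        np.save(f"{n}_{q}.npy",r[0]["mask"])
        if len(p): print(q,round(r[0]["confidence"],2),r[0]["point"],len(p),"med",np.round(np.median(p,0),3),"lo",np.round(np.percentile(p,3,axis=0),3),"hi",np.round(np.percentile(p,97,axis=0),3))
    for q in ["short_flap_edge","long_flap_edge","knob"]:
        r=models.landmark_of(n,q)
        if r:
            u,v=map(int,np.round(r[0]["point"])); print(q,round(r[0]["confidence"],2),u,v,np.round(P[v,u],3))
cv2.imwrite("pics/a.png",cv2.resize(np.vstack(ims),(450,600)) if 0 else np.hstack([cv2.resize(i,(400,300)) for i in ims]))
cv2.imwrite("pics/scene.png",ims[0])
E
python3 a.py
```

```text
0.0 [ 0.20486756 -0.51010318  0.23070606] [[0.928, 0.373, -0.0], [0.373, -0.928, 0.001], [0.0, -0.001, -1.0]]
scene {'vertical_fov': 43.37592488456556, 'cx': 256.0806859507297, 'cy': 186.6546866135862} [[-0.569, 0.548, -0.614, -0.286], [-0.822, -0.393, 0.412, 0.59], [-0.016, 0.739, 0.674, 1.051], [0.0, 0.0, 0.0, 1.0]]
carton 0.72 [157.5, 215.1] 245 med [0.577 0.32  0.164] lo [0.516 0.297 0.121] hi [0.651 0.339 0.19 ]
short_flap 0.62 [157.3, 214.9] 236 med [0.577 0.32  0.164] lo [0.516 0.295 0.122] hi [0.652 0.34  0.19 ]
long_flap 0.7 [330.4, 174.8] 552 med [ 0.476 -0.188  0.11 ] lo [ 0.44  -0.226  0.104] hi [ 0.525 -0.147  0.153]
dry_jar 0.59 [317.2, 197.2] 469 med [ 0.463 -0.145  0.063] lo [ 0.274 -0.182 -0.001] hi [0.541 0.008 0.266]
dry_lid none
knob 0.71 [329.4, 176.4] 577 med [ 0.475 -0.188  0.11 ] lo [ 0.436 -0.226  0.104] hi [ 0.526 -0.147  0.154]
milk_flask 0.7 [191.4, 182.8] 549 med [0.731 0.148 0.074] lo [0.717 0.118 0.018] hi [0.757 0.169 0.129]
amber_jar 0.62 [142.7, 202.0] 907 med [0.723 0.31  0.097] lo [0.711 0.279 0.008] hi [0.769 0.332 0.14 ]
low_tin 0.94 [291.2, 239.
[... 821 characters left out ...]
.011] hi [ 0.521 -0.141  0.101]
dry_lid 0.97 [323.9, 166.4] 820 med [ 0.462 -0.196  0.112] lo [ 0.412 -0.259  0.103] hi [ 0.523 -0.148  0.154]
knob 0.87 [320.8, 162.4] 812 med [ 0.462 -0.196  0.112] lo [ 0.412 -0.254  0.103] hi [ 0.521 -0.148  0.154]
milk_flask 0.79 [175.1, 206.7] 626 med [0.734 0.151 0.085] lo [0.718 0.125 0.042] hi [0.763 0.167 0.13 ]
amber_jar 0.6 [132.3, 244.7] 1781 med [0.726 0.317 0.089] lo [0.713 0.282 0.009] hi [0.763 0.332 0.14 ]
low_tin 0.68 [322.9, 230.6] 1148 med [0.396 0.027 0.033] lo [ 0.356 -0.028  0.002] hi [0.434 0.054 0.059]
short_flap_edge 0.81 177 224 [0.729 0.162 0.047]
long_flap_edge 0.96 231 168 [0.554 0.166 0.246]
knob 0.64 179 232 [0.58  0.325 0.175]
```

View pics/a.png

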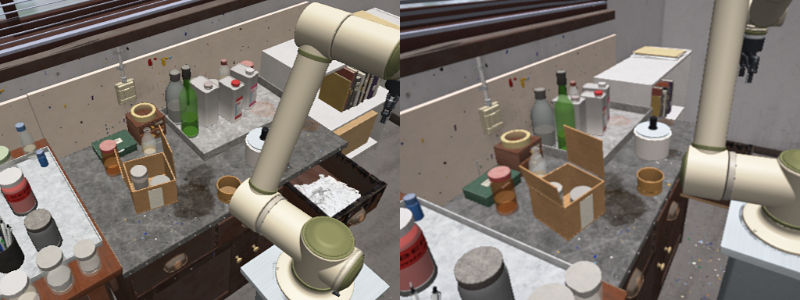

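The view shows the carton left of centre with both flaps up (short near the left, long at the right), the tin in front, the flask and amber jar behind it, and the lidded jar to the right. Next I fit the poses.

```bash
cat > b.py <<'E'
from h import *
P=np.load("side.npy"); S=np.load("scene.npy")
def lines(p,name):
    p=p[(p[:,2]>.13)&(p[:,2]<.26)]
    m=np.median(p,0); 
    for _ in range(4):
        _,_,V=np.linalg.svd(p-p.mean(0)); n=V[2]; r=(p-p.mean(0))@n; p=p[abs(r)<max(2*np.std(r),.002)]
    n=n*np.sign(n[1]); print(name,len(p),"n",np.round(n,3),"c",np.round(p.mean(0),4),"yaw",np.degrees(np.arctan2(-n[0],n[1])),"tilt",np.degrees(np.arcsin(n[2])),"lo",np.percentile(p,1,axis=0).round(3),"hi",np.percentile(p,99,axis=0).round(3))
    return p
er=lambda m:cv2.erode(m.astype(np.uint8),np.ones((3,3)))>0
l=np.load("side_long_flap.npy"); lines(P[er(l)],"long")
s=np.load("side_short_flap.npy"); lines(P[er(s)],"short side")
lines(S[np.load("scene_short_flap.npy")],"short scene")
# carton walls: all points of carton mask below rim
c=P[np.load("side_carton.npy")]; c=c[(c[:,2]>.02)&(c[:,2]<.1)]
r=cv2.minAreaRect((c[:,:2]*1000).astype(np.float32)); print("rect",r)
for nm,Q,f in(("side",P,"side_dry_lid"),("scene",S,"scene_knob")):
    k=Q[np.load(f+".npy")]
    t=k[(k[:,2]>.150)&(k[:,2]<.16)]; d=k[(k[:,2]>.104)&(k[:,2]<.114)]
    print(nm,"knobtop",len(t),t.mean(0),"disc box",cv2.minEnclosingCircle((d[:,:2]*1000).astype(np.float32)))
im=cv2.imread("pics/scene.png")
E
python3 b.py
```

```text
long 1850 n [ 0.244  0.968 -0.06 ] c [0.5421 0.1667 0.1891] yaw -14.170817912717881 tilt -3.464695593138737 lo [0.48  0.148 0.131] hi [0.611 0.184 0.243]
short side 760 n [ 0.238  0.948 -0.212] c [0.5803 0.3218 0.1609] yaw -14.078855284174026 tilt -12.222143831453588 lo [0.516 0.3   0.131] hi [0.651 0.342 0.189]
short scene 195 n [ 0.24   0.944 -0.226] c [0.577  0.3205 0.1654] yaw -14.251888865569034 tilt -13.065878779493888 lo [0.515 0.297 0.131] hi [0.652 0.341 0.19 ]
rect ((564.74169921875, 234.1809844970703), (153.44288635253906, 153.10885620117188), 75.86991882324219)
side knobtop 42 [ 0.46698254 -0.20476534  0.15407846] disc box ((467.8603820800781, -207.804931640625), 65.53973388671875)
scene knobtop 48 [ 0.46777005 -0.20782179  0.15302926] disc box ((476.88824462890625, -198.46221923828125), 64.32291412353516)
```

{"name": "step_arm", "arguments": {
  "fingers": [1, 1, 1, 1, 1, 1],
  "travel": [
    [0, 0, -0.2],
    [0, 0, -0.2],
    [0, 0, -0.2],
    [0, 0, -0.2],
    [0, 0, -0.2],
    [0, 0, 0]
  ],
  "twist": [-0.05, -0.05, -0.05, -0.05, -0.05, -0.05],
  "force": 40
}}

```text
time_s: 2.05
position: [0.205, -0.5108, 0.3329]
tool_rot: [[0.239, 0.971, 0.001], [0.971, -0.239, -0.003], [-0.003, 0.001, -1.0]]
ft_force: [-0.8, 0.8, -0.3]
grip_width: 0.0004
gripper_force: 0.0
```

{"name": "step_arm", "arguments": {
  "fingers": [1, 1, 1, 1, 1, 1, 1, 1, 1, 1],
  "travel": [
    [0.46, 0.085, 0],
    [0.46, 0.085, 0],
    [0.46, 0.085, 0],
    [0.46, 0.085, 0],
    [0.46, 0.085, 0],
    [0.46, 0.085, 0],
    [0.46, 0.085, 0],
    [0.46, 0.085, 0],
    [0.46, 0.085, 0],
    [0.46, 0.085, 0]
  ],
  "twist": [0, 0, 0, 0, 0, 0, 0, 0, 0, 0]
}}

```text
time_s: 3.3
position: [0.4, -0.0836, 0.3315]
tool_rot: [[0.244, 0.97, 0.0], [0.97, -0.244, -0.0], [-0.0, 0.001, -1.0]]
ft_force: [1.3, -0.7, 0.6]
grip_width: -0.0001
gripper_force: 0.0
```

{"name": "step_arm", "arguments": {
  "fingers": [1, 1, 1, 1, 1, 1, 1, 1, 1, 1],
  "travel": [
    [0.46, 0.085, 0],
    [0.46, 0.085, 0],
    [0.46, 0.085, 0],
    [0.46, 0.085, 0],
    [0.46, 0.085, 0],
    [0.46, 0.085, 0],
    [0.46, 0.085, 0],
    [0.46, 0.085, 0],
    [0.46, 0.085, 0],
    [0, 0, 0]
  ],
  "twist": [0, 0, 0, 0, 0, 0, 0, 0, 0, 0]
}}

```text
time_s: 4.55
position: [0.5752, 0.3001, 0.3295]
tool_rot: [[0.241, 0.97, -0.002], [0.97, -0.241, -0.0], [-0.001, -0.002, -1.0]]
ft_force: [0.5, 0.4, -0.0]
grip_width: -0.0
gripper_force: 0.0
```

{"name": "step_arm", "arguments": {
  "fingers": [1, 1, 1, 1, 1, 1, 1],
  "travel": [
    [0.35, 0.02, 0],
    [0.3, 0.02, 0],
    [0, 0, 0.45],
    [0, 0, 0.45],
    [0, 0, 0.45],
    [0, 0, 0.4],
    [0, 0, 0]
  ],
  "twist": [0, 0, 0, 0, 0, 0, 0]
}}

```text
time_s: 5.42
position: [0.5934, 0.3586, 0.1538]
tool_rot: [[0.245, 0.97, -0.006], [0.97, -0.245, -0.002], [-0.004, -0.005, -1.0]]
ft_force: [-0.3, -0.5, 0.8]
grip_width: 0.0004
gripper_force: 0.0
```

{"name": "step_arm", "arguments": {
  "fingers": [1, 1, 1, 1, 1, 1, 1, 1, 1, 1],
  "travel": [
    [-0.2, 0, 0],
    [-0.2, 0, 0],
    [-0.2, 0, 0],
    [-0.15, 0, 0],
    [-0.15, 0, 0.05],
    [-0.04, 0, 0.1],
    [-0.02, 0, 0.1],
    [0, 0, 0.06],
    [0, 0, 0.03],
    [0, 0, 0]
  ],
  "twist": [0, 0, 0, 0, 0, 0, 0, 0, 0, 0]
}}

```text
time_s: 6.68
position: [0.5711, 0.267, 0.122]
tool_rot: [[0.244, 0.97, -0.0], [0.97, -0.244, 0.0], [-0.0, -0.0, -1.0]]
ft_force: [-0.2, 0.3, 0.1]
grip_width: 0.0003
gripper_force: 0.0
```

{"name": "step_arm", "arguments": {
  "fingers": [1, 1, 1, 1],
  "travel": [
    [0, 0, 0.03],
    [0, 0, 0.02],
    [0, 0, 0],
    [0, 0, 0]
  ],
  "twist": [0, 0, 0, 0]
}}

```text
time_s: 7.18
position: [0.5714, 0.2669, 0.1189]
tool_rot: [[0.244, 0.97, 0.002], [0.97, -0.244, 0.0], [0.001, 0.002, -1.0]]
ft_force: [-3.1, -0.7, 9.6]
grip_width: 0.0001
gripper_force: 4.9
```

```bash
cat > c.py <<'E'
from h import *
import sys
im,d,P,c=look("side"); cv2.imwrite(f"pics/{sys.argv[1]}.png",cv2.resize(im[120:300,130:370],(800,600)))
C=np.array([.563,.2345]);ex=np.array([.970,-.244]);ey=np.array([.244,.970])
a=(P[...,:2]-C)@ex; b=(P[...,:2]-C)@ey
for x0 in(-.05,0,.05):
  m=(abs(a-x0)<.008)&(abs(b)<.16)&(P[...,2]>.03)&(P[...,2]<.3)&(d>0)
  for y0 in np.arange(-.12,.12,.02):
    q=m&(abs(b-y0)<.01)
    if q.sum(): print(x0,round(y0,3),np.round(np.percentile(P[...,2][q],[5,50,95]),3),end="; ")
  print()
E
python3 c.py b1
```

```text
-0.05 -0.08 [0.1   0.154 0.203]; -0.05 -0.06 [0.187 0.226 0.245]; -0.05 0.0 [0.119 0.12  0.121]; -0.05 0.02 [0.119 0.121 0.22 ]; -0.05 0.04 [0.119 0.202 0.221]; -0.05 0.06 [0.119 0.12  0.121]; -0.05 0.08 [0.035 0.081 0.12 ]; 
0 -0.08 [0.076 0.142 0.2  ]; 0 -0.06 [0.076 0.222 0.245]; 0 -0.04 [0.073 0.076 0.078]; 0 0.0 [0.119 0.12  0.122]; 0 0.02 [0.119 0.121 0.173]; 0 0.04 [0.12  0.165 0.227]; 0 0.06 [0.12  0.262 0.298]; 0 0.08 [0.037 0.091 0.285]; 
0.05 -0.08 [0.051 0.137 0.202]; 0.05 -0.06 [0.065 0.219 0.245]; 0.05 0.02 [0.119 0.12  0.121]; 0.05 0.04 [0.119 0.2   0.214]; 0.05 0.06 [0.12  0.121 0.122]; 0.05 0.08 [0.037 0.079 0.12 ];
```

View pics/b1.png

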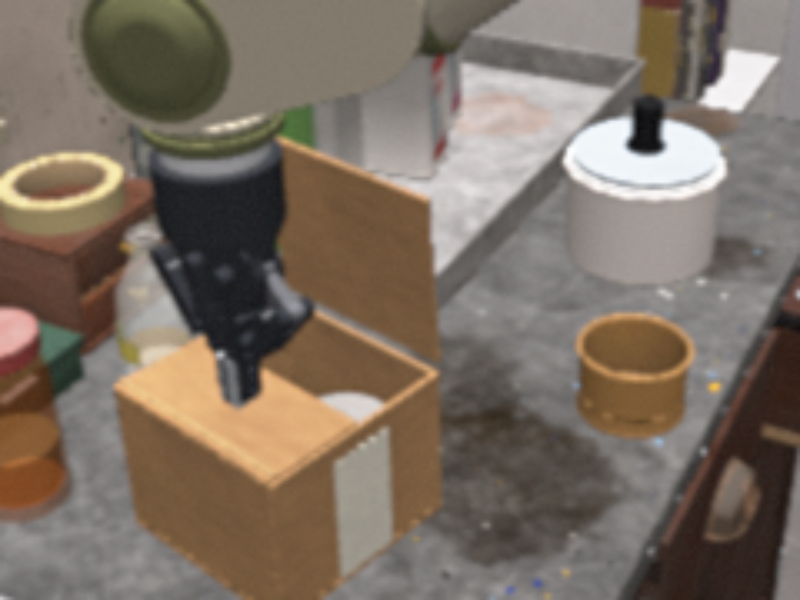

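The short flap lies flat (tip at about (240,395)) and the long flap is still upright. Now I go over to the far side of the long flap.

{"name": "step_arm", "arguments": {
  "fingers": [1, 1, 1, 1, 1, 1, 1, 1, 1, 1],
  "travel": [
    [0, 0, -0.3],
    [0, 0, -0.5],
    [0, 0, -0.5],
    [0, 0, -0.5],
    [0, 0, -0.2],
    [-0.45, 0, 0],
    [-0.45, 0, 0],
    [-0.45, 0, 0],
    [-0.35, 0, 0],
    [0, 0, 0]
  ],
  "twist": [0, 0, 0, 0, 0, 0, 0, 0, 0, 0]
}}

```text
time_s: 8.48
position: [0.5294, 0.1003, 0.3177]
tool_rot: [[0.247, 0.969, 0.0], [0.969, -0.247, -0.0], [0.0, 0.001, -1.0]]
ft_force: [-0.4, 0.4, 0.0]
grip_width: -0.0001
gripper_force: 0.0
```

{"name": "step_arm", "arguments": {
  "fingers": [1, 1, 1, 1, 1],
  "travel": [
    [0, 0, 0.45],
    [0, 0, 0.45],
    [0, 0, 0.3],
    [0, 0, 0.1],
    [0, 0, 0]
  ],
  "twist": [0, 0, 0, 0, 0]
}}

```text
time_s: 9.1
position: [0.53, 0.1024, 0.1876]
tool_rot: [[0.243, 0.97, 0.0], [0.97, -0.243, 0.0], [0.0, 0.0, -1.0]]
ft_force: [0.5, 0.1, 1.5]
grip_width: -0.0001
gripper_force: 0.0
```

{"name": "step_arm", "arguments": {
  "fingers": [1, 1, 1, 1, 1, 1, 1, 1, 1, 1],
  "travel": [
    [0.25, 0, 0],
    [0.2, 0, 0],
    [0.2, 0, 0],
    [0.2, 0, 0],
    [0.2, 0, 0],
    [0.2, 0, 0.05],
    [0.15, 0, 0.1],
    [0.1, 0, 0.15],
    [0.05, 0, 0.15],
    [0, 0, 0.1]
  ],
  "twist": [0, 0, 0, 0, 0, 0, 0, 0, 0, 0]
}}

```text
time_s: 10.35
position: [0.5672, 0.2522, 0.1308]
tool_rot: [[0.244, 0.97, -0.002], [0.97, -0.244, -0.0], [-0.001, -0.001, -1.0]]
ft_force: [-1.2, 0.2, 0.6]
grip_width: 0.0002
gripper_force: 0.1
```

{"name": "step_arm", "arguments": {
  "fingers": [1, 1, 1],
  "travel": [
    [0, 0, 0.05],
    [0, 0, 0.03],
    [0, 0, 0]
  ],
  "twist": [0, 0, 0]
}}

```text
time_s: 10.72
position: [0.5676, 0.252, 0.1245]
tool_rot: [[0.244, 0.97, 0.0], [0.97, -0.244, 0.0], [0.0, 0.0, -1.0]]
ft_force: [0.2, 0.4, 0.3]
grip_width: 0.0004
gripper_force: 0.0
```

```bash
python3 c.py b2
```

```text
-0.05 -0.08 [0.092 0.109 0.126]; -0.05 -0.06 [0.124 0.125 0.126]; -0.05 -0.04 [0.124 0.125 0.127]; -0.05 -0.02 [0.124 0.125 0.127]; -0.05 0.0 [0.124 0.126 0.219]; -0.05 0.02 [0.125 0.208 0.227]; -0.05 0.04 [0.122 0.126 0.215]; -0.05 0.06 [0.119 0.12  0.124]; -0.05 0.08 [0.037 0.082 0.12 ]; 
0 -0.08 [0.125 0.125 0.126]; 0 -0.06 [0.124 0.125 0.127]; 0 -0.04 [0.124 0.125 0.127]; 0 -0.02 [0.124 0.125 0.126]; 0 0.0 [0.125 0.126 0.175]; 0 0.02 [0.126 0.16  0.234]; 0 0.04 [0.124 0.195 0.277]; 0 0.06 [0.12  0.271 0.299]; 0 0.08 [0.035 0.081 0.121]; 
0.05 0.0 [0.123 0.125 0.126]; 0.05 0.02 [0.125 0.206 0.22 ]; 0.05 0.04 [0.123 0.125 0.213]; 0.05 0.06 [0.119 0.12  0.122]; 0.05 0.08 [0.033 0.082 0.121];
```

View pics/b2.png

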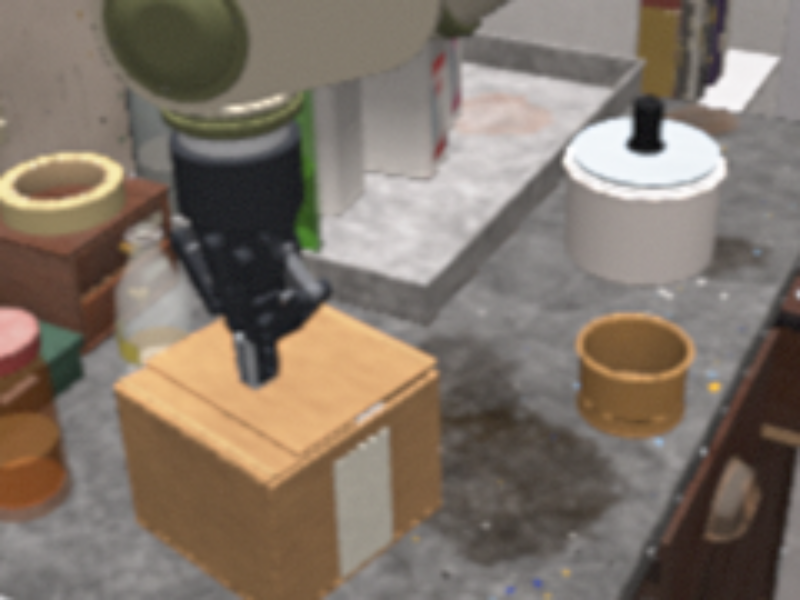

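Both flaps lie flat (long one on top). Moving over the jar and opening the fingers.

{"name": "step_arm", "arguments": {
  "fingers": [1, 1, 1, 1, 1],
  "travel": [
    [0, 0, -0.3],
    [0, 0, -0.4],
    [0, 0, -0.5],
    [0, 0, -0.5],
    [0, 0, 0]
  ],
  "twist": [0, 0, 0, 0, 0]
}}

```text
time_s: 11.4
position: [0.5684, 0.2524, 0.2991]
tool_rot: [[0.244, 0.97, 0.009], [0.97, -0.244, 0.002], [0.004, 0.008, -1.0]]
ft_force: [0.0, -0.6, -0.1]
grip_width: -0.0001
gripper_force: 0.0
```

{"name": "step_arm", "arguments": {
  "fingers": [-1, -1, -1, -1, -1, -1, -1, -1, -1, -1],
  "travel": [
    [-0.47, 0.02, 0],
    [-0.47, 0.02, 0],
    [-0.47, 0.02, 0],
    [-0.47, 0.02, 0],
    [-0.47, 0.02, 0],
    [-0.47, 0.01, 0],
    [-0.47, 0.01, 0],
    [-0.47, 0.01, 0],
    [-0.47, 0.01, 0],
    [-0.4, 0, 0]
  ],
  "twist": [0, 0, 0, 0, 0, 0, 0, 0, 0, 0]
}}

```text
time_s: 12.65
position: [0.4672, -0.2017, 0.2936]
tool_rot: [[0.245, 0.97, -0.001], [0.97, -0.245, 0.001], [0.0, -0.001, -1.0]]
ft_force: [0.8, 0.1, -0.9]
grip_width: 0.0857
gripper_force: 0.0
```

{"name": "step_arm", "arguments": {
  "fingers": [-1, -1, -1],
  "travel": [
    [0, 0, 0],
    [0, 0, 0],
    [0, 0, 0]
  ],
  "twist": [0, 0, 0]
}}

```text
time_s: 13.02
position: [0.4683, -0.1991, 0.2943]
tool_rot: [[0.243, 0.97, -0.0], [0.97, -0.243, 0.0], [0.0, -0.0, -1.0]]
ft_force: [-0.2, 0.6, -0.3]
grip_width: 0.0854
gripper_force: 0.0
```

```bash
cat > d.py <<'E'
from h import *
s=monitor.observe(); print(s["position"],s["q"],s["grip_width"],s["ft_force"]); p=np.array(s["position"]); R=np.array(s["tool_rot"])
c=cal("wrist"); im,d=optics.get_image("wrist"); P=cloud("wrist",d,c); cv2.imwrite("pics/w.png",im)
z=P[...,2]; near=(np.hypot(P[...,0]-.467,P[...,1]+.207)<.09)&(d>0)
t=near&(z>.148)&(z<.16); k=P[t]
cc=cv2.connectedComponentsWithStats(t.astype(np.uint8))[2]; print(cc[1:6])
print("top",t.sum(),k.mean(0),cv2.minEnclosingCircle((k[:,:2]*1000).astype(np.float32)))
q=P[near&(z>.104)&(z<.115)]
if len(q)>20: print("disc",cv2.minEnclosingCircle((q[:,:2]*1000).astype(np.float32)),np.median(q[:,2]))
g=np.array([*k.mean(0)[:2],p[2]]); print("shift in tool axes (mm)",(g-p)@R*1000)
for q in ["knob"]:
    r=models.landmark_of("wrist",q); print([(round(x["confidence"],2),x["point"]) for x in r[:2]])
E
python3 d.py
```

```text
[ 0.46825112 -0.19913798  0.29427031] [-3.63944686e+01  1.53739183e+01  7.35201784e+01  8.08770556e-03
  9.11150373e+01 -2.23525312e+01] 0.08537673599447299 [-0.18054734  0.59338017 -0.27874209]
[[249 167  27  27 577]]
top 577 [ 0.47045693 -0.20848873  0.15316703] ((470.2669982910156, -209.44769287109375), 13.833966255187988)
disc ((470.4774475097656, -209.6634521484375), 64.85425567626953) 0.10950357831822152
shift in tool axes (mm) [-8.53614593e+00  4.40865705e+00 -2.04510518e-03]
[(0.69, [265.3, 173.7])]
```

View pics/w.png

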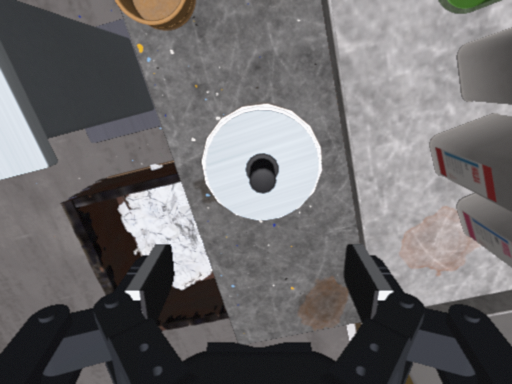

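The wrist view shows the lid centred at about (262,160) with its knob at (262,175), between the fingers' line, clear all round. Aligning and descending.

{"name": "step_arm", "arguments": {
  "fingers": [-1, -1, -1, -1, -1, -1, -1, -1],
  "travel": [
    [-0.093, 0.037, 0],
    [0, 0, 0.4],
    [0, 0, 0.4],
    [0, 0, 0.4],
    [0, 0, 0.3],
    [0, 0, 0.2],
    [0, 0, 0.07],
    [0, 0, 0]
  ],
  "twist": [0, 0, 0, 0, 0, 0, 0, 0]
}}

```text
time_s: 14.12
position: [0.4696, -0.2104, 0.1175]
tool_rot: [[0.244, 0.97, 0.0], [0.97, -0.244, -0.0], [-0.0, 0.0, -1.0]]
ft_force: [-0.1, 0.2, 0.3]
grip_width: 0.0853
gripper_force: 0.0
```

{"name": "step_arm", "arguments": {
  "fingers": [1, 1, 1, 1, 1, 1, 1, 1],
  "travel": [
    [0, 0, 0],
    [0, 0, 0],
    [0, 0, 0],
    [0, 0, 0],
    [0, 0, 0],
    [0, 0, 0],
    [0, 0, 0],
    [0, 0, 0]
  ],
  "twist": [0, 0, 0, 0, 0, 0, 0, 0],
  "force": 80
}}

```text
time_s: 15.12
position: [0.4694, -0.2102, 0.1179]
tool_rot: [[0.244, 0.97, 0.0], [0.97, -0.244, -0.0], [-0.0, 0.0, -1.0]]
ft_force: [-1.2, 1.1, 5.4]
grip_width: 0.0263
gripper_force: 78.3
```

{"name": "step_arm", "arguments": {
  "fingers": [1, 1, 1, 1, 1, 1, 1, 1],
  "travel": [
    [0, 0, -0.01],
    [0, 0, -0.01],
    [0, 0, -0.01],
    [0, 0, -0.01],
    [0, 0, -0.01],
    [0, 0, -0.01],
    [0, 0, 0],
    [0, 0, 0]
  ],
  "twist": [0, 0, 0, 0, 0, 0, 0, 0]
}}

```text
time_s: 16.12
position: [0.4692, -0.21, 0.1235]
tool_rot: [[0.244, 0.97, -0.0], [0.97, -0.244, 0.0], [0.0, -0.0, -1.0]]
ft_force: [-2.6, 0.7, -11.4]
grip_width: 0.0262
gripper_force: 79.5
```

{"name": "step_arm", "arguments": {
  "fingers": [1, 1, 1, 1, 1, 1, 1, 1, 1, 1],
  "travel": [
    [0, 0, -0.01],
    [0, 0, -0.01],
    [0, 0, -0.01],
    [0, 0, -0.01],
    [0, 0, -0.01],
    [0, 0, -0.01],
    [0, 0, -0.01],
    [0, 0, -0.01],
    [0, 0, -0.02],
    [0, 0, 0]
  ],
  "twist": [0, 0, 0, 0, 0, 0, 0, 0, 0, 0]
}}

```text
time_s: 17.38
position: [0.4695, -0.2103, 0.134]
tool_rot: [[0.244, 0.97, 0.001], [0.97, -0.244, -0.001], [-0.0, 0.001, -1.0]]
ft_force: [-1.8, 0.9, 5.3]
grip_width: 0.0266
gripper_force: 81.2
```

{"name": "step_arm", "arguments": {
  "fingers": [1, 1, 1, 1, 1, 1, 1, 1, 1, 1],
  "travel": [
    [0, 0, -0.02],
    [0, 0, -0.02],
    [0, 0, -0.02],
    [0, 0, -0.02],
    [0, 0, -0.02],
    [0, 0, -0.02],
    [0, 0, -0.02],
    [0, 0, -0.02],
    [0, 0, 0],
    [0, 0, 0]
  ],
  "twist": [0, 0, 0, 0, 0, 0, 0, 0, 0, 0]
}}

```text
time_s: 18.62
position: [0.4693, -0.2101, 0.1493]
tool_rot: [[0.244, 0.97, -0.0], [0.97, -0.244, 0.0], [0.0, -0.0, -1.0]]
ft_force: [0.2, -0.3, -2.7]
grip_width: 0.0263
gripper_force: 80.6
```

```bash
cat > e.py <<'E'
from h import *
im,d,P,c=look("side"); cv2.imwrite("pics/e.png",cv2.resize(im[120:300,130:370],(800,600)))
m=(np.hypot(P[...,0]-.47,P[...,1]+.209)<.067)&(P[...,2]>.07)&(P[...,2]<.2)&(d>0)
q=P[m]; h,e=np.histogram(q[:,2],np.arange(.07,.2,.004)); print(list(zip(e.round(3),h)))
r=models.trace("side","dry_lid")
p=P[r[0]["mask"]&(d>0)]; p=p[(p[:,2]>.13)&(p[:,2]<.16)]
A=np.c_[p[:,:2],np.ones(len(p))]
for _ in range(4):
    w=np.linalg.lstsq(A,p[:,2],rcond=None)[0]; k=abs(p[:,2]-A@w)<.004; A,p=A[k],p[k]
print(len(p),"tilt",w[:2],"z at axis",w@[.47,-.209,1],cv2.minEnclosingCircle((p[:,:2]*1000).astype(np.float32)))
s=monitor.observe(); print(s["position"],s["ft_force"],s["time_s"])
E
python3 e.py
```

```text
[(np.float64(0.07), np.int64(31)), (np.float64(0.074), np.int64(35)), (np.float64(0.078), np.int64(34)), (np.float64(0.082), np.int64(39)), (np.float64(0.086), np.int64(41)), (np.float64(0.09), np.int64(34)), (np.float64(0.094), np.int64(79)), (np.float64(0.098), np.int64(96)), (np.float64(0.102), np.int64(9)), (np.float64(0.106), np.int64(17)), (np.float64(0.11), np.int64(27)), (np.float64(0.114), np.int64(50)), (np.float64(0.118), np.int64(39)), (np.float64(0.122), np.int64(6)), (np.float64(0.126), np.int64(0)), (np.float64(0.13), np.int64(19)), (np.float64(0.134), np.int64(54)), (np.float64(0.138), np.int64(176)), (np.float64(0.142), np.int64(374)), (np.float64(0.146), np.int64(17)), (np.float64(0.15), np.int64(13)), (np.float64(0.154), np.int64(17)), (np.float64(0.158), np.int64(26)), (np.float64(0.162), np.int64(24)), (np.float64(0.166), np.int64(23)), (np.float64(0.17), np.int64(25)), (np.float64(0.174), np.int64(26)), (np.float64(0.178), np.int64(24)), (np.float64(0.182), np.int64(31)), (np.float64(0.186), np.int64(30)), (np.float64(0.19), np.int64(14)), (np.float64(0.194), np.int64(25))]
541 tilt [ 0.0067792  -0.01490905] z at axis 0.1426762973929573 ((467.7312927246094, -205.50238037109375), 64.28540802001953)
[ 0.46935811 -0.21011839  0.14923783] [ 0.29522297  0.58830281 -2.99720756] 18.725
```

View pics/e.png

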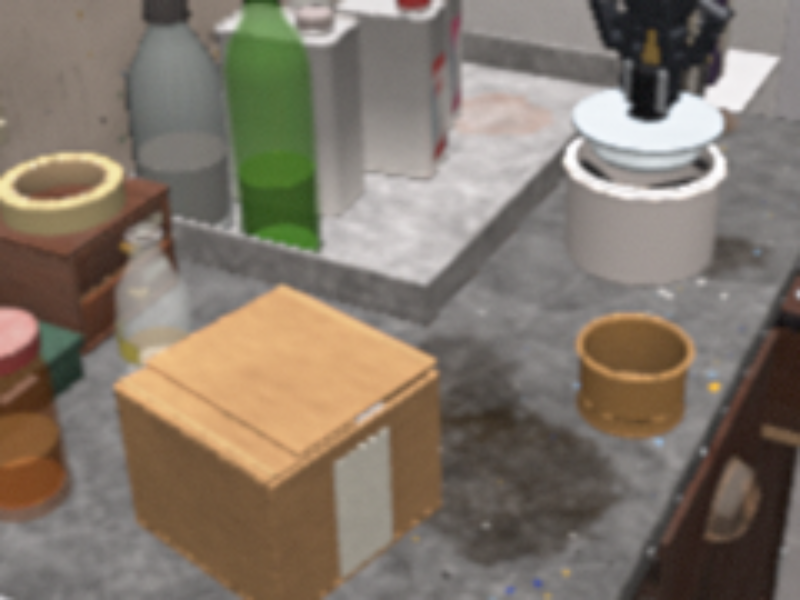

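The lid hangs level about 32 mm above the rim (disc at (648,120)). The flaps are flat and the bystanders look untouched. I'll let it settle and hand in.

{"name": "step_arm", "arguments": {
  "fingers": [1, 1, 1, 1],
  "travel": [
    [0, 0, 0],
    [0, 0, 0],
    [0, 0, 0],
    [0, 0, 0]
  ],
  "twist": [0, 0, 0, 0]
}}

```text
time_s: 19.23
position: [0.4694, -0.2101, 0.1493]
tool_rot: [[0.244, 0.97, -0.0], [0.97, -0.244, 0.0], [0.0, -0.0, -1.0]]
ft_force: [-0.1, -0.0, -3.5]
grip_width: 0.0264
gripper_force: 80.6
```

```bash
python3 -c "
from rig import close_job; print(close_job())"
```

```text
the job is handed in; nothing more can be done
None
```

I handed the job in at about 19 s of the 54 s allowed: both flaps are down flat, short then long, and the gripper still holds the freed lid level about 32 mm above the rim; no verdict came back.

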